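# Hang the gas sampling probes in the sloping drain stand

### The job

Move both gas sampling probes from the white rack to the sloping drain stand: the blue-handled one through the hole of the blue guide block, the yellow-handled one through the yellow. Slide each probe gently down, without dropping it, until its steel collar sits fully home on the block, and leave the glassware and the other things on the bench where they are.

Things in the scene. Friction and masses are not known exactly. Their poses are not given: they have to be found in the camera images.
- holder: White rack fixed to the bench, 70 (x) x 200 (y) x 120 mm high: a 12 mm top plate on two end legs. Two 18 mm holes in the top, 110 mm apart along its y, at y = -55 and +55; a probe hangs by its collar in each. Origin at centre of underside, z up.
- stand: Low red wooden base of the sloping drain stand, fixed, 150 (x) x 260 (y) mm, 15 mm thick with 50 mm high end strips. It carries the blue and the yellow guide block, 120 mm apart along its y (at y = -60 and +60, either colour on either side). Origin at the underside, below the line of the guide mouths; its -x side is the one towards the robot.
- blue_probe: Blue-handled probe, loose, 0.1 kg, 176 mm long. From the tip up: steel shaft 14 mm across, 110 mm long (last 14 mm taper to 6 mm), steel collar 34 mm across, 6 mm thick, round blue handle 26 mm across, 60 mm long. Origin at the tip, z towards the handle. At the start it hangs upright in the rack by its collar (collar's underside 120 mm above the bench).
- blue_collar (a point): Point on the axis of the blue probe at the underside of its collar, 110 mm from the tip.
- blue_guide: Blue guide block, fixed on the stand, 56 x 56 x 40 mm, between two aluminium cheeks; a round 18 mm hole runs right through its 40 mm (3 mm chamfer at the mouth, open below). The hole's axis leans 30 degrees from vertical, its upper end towards the guide's +x (away from the robot). Origin 120 mm below the mouth, on the stand's base; z up; yaw as the stand's.
- blue_mouth (a point): Centre of the hole's mouth on the sloping top face of the blue guide (135 mm above the bench).
- blue_end (a point): Point on the hole's axis 110 mm below the blue mouth, where the tip of a fully seated probe lies; the line from here to the mouth is the hole's axis, pointing up and out.
- yellow_probe: Yellow-handled probe, loose, 0.1 kg, 176 mm long. From the tip up: steel shaft 14 mm across, 110 mm long (last 14 mm taper to 6 mm), steel collar 34 mm across, 6 mm thick, round yellow handle 26 mm across, 60 mm long. Origin at the tip, z towards the handle. At the start it hangs upright in the rack by its collar (collar's underside 120 mm above the bench).
- yellow_collar (a point): Point on the axis of the yellow probe at the underside of its collar, 110 mm from the tip.
- yellow_guide: Yellow guide block, fixed on the stand, 56 x 56 x 40 mm, between two aluminium cheeks; a round 18 mm hole runs right through its 40 mm (3 mm chamfer at the mouth, open below). The hole's axis leans 30 degrees from vertical, its upper end towards the guide's +x (away from the robot). Origin 120 mm below the mouth, on the stand's base; z up; yaw as the stand's.
- yellow_mouth (a point): Centre of the hole's mouth on the sloping top face of the yellow guide (135 mm above the bench).
- yellow_end (a point): Point on the hole's axis 110 mm below the yellow mouth, where the tip of a fully seated probe lies; the line from here to the mouth is the hole's axis, pointing up and out.
- amber_bottle: brown glass bottle with a black cap, 64 mm across, 130 mm tall, bystander; origin at centre of underside
- beaker: clear open beaker, 76 mm across, 90 mm tall, bystander; origin at centre of underside
- flask: green glass conical flask, 72 mm across, 115 mm tall, bystander; origin at centre of underside
- jar: small glass jar with a white lid, 56 mm across, 60 mm tall, bystander; origin at centre of underside
- wrench: steel wrench lying flat, 160 mm long, bystander; origin at middle of underside
- dish: white porcelain dish, 90 mm across, 30 mm tall, bystander; origin at centre of underside

How it is judged (in metres and radians):
At the end, for the whole second after the job is handed in: Each probe is through the guide of its own colour with its collar home: the underside of the collar within 7 mm of the mouth's centre and the tip within 18 mm of the end point 110 mm down the hole's axis, at rest (below 0.02 m/s) (distance between blue_collar and blue_mouth below 0.007 m and distance between blue_probe and blue_end below 0.018 m and linear speed of each of blue_probe, yellow_probe below 0.02 m/s and distance between yellow_collar and yellow_mouth below 0.007 m and distance between yellow_probe and yellow_end below 0.018 m); the robot touches nothing.
It fails at once if the blue probe is dropped into its guide (over 0.4 m/s with its tip more than 10 mm inside) (distance between blue_probe and blue_end below 0.1 m and linear speed of blue_probe above 0.4 m/s).
It fails at once if the yellow probe is dropped into its guide (over 0.4 m/s with its tip more than 10 mm inside) (distance between yellow_probe and yellow_end below 0.1 m and linear speed of yellow_probe above 0.4 m/s).
It fails at once if a bystander is pushed more than 30 mm from its place (distance of any of amber_bottle, beaker, flask, jar, wrench, dish from where it was at the start of the episode above 0.03 m).
It also fails if it takes over 67 s, if anything falls off the work surface, if the arm or the gripper's body presses on something with over 40 N, if the wrist force passes 120 N, or if a joint passes its speed limit or range.

### The arm

A 6-joint arm with a two-finger parallel gripper is mounted at the origin on the work surface. World frame = base frame: x ahead of the robot, y to its left, z up, the work surface at z = 0. Lengths are in m, angles in degrees, forces in N, time in s.
With the tool pointing down it reaches from about 0.325 to 0.85 m from the base axis. Payload 15.5 kg.
Tool frame: the origin (TCP) lies midway between the tips of the shut fingers; the grasp point (between the pads) lies 19 mm behind it; y points along the fingers, x is the direction in which the jaws open and shut, and the axes are right-handed (so a half turn about y gives the same grasp; the last joint's range is limited). The gripper opens to 91 mm and grips with 3 to 60 N. Pads are 32 mm wide; open, the fingers measure 118 mm over their backs; the gripper's body (76 mm by 178 mm) begins 60 mm behind the grasp point.
Start: joints at [-77.034, 28.281, 77.091, -0, 74.628, -5.472], TCP at [0.198, -0.593, 0.214] pointing down, gripper open.
Joint ranges: [-166.48, 166.48], [-47.26, 123.95], [12.59, 153.08], [-70.14, 250.14], [6.76, 159.57], [-176.63, 176.63]. Speed limits (degrees/s): [108.29, 108.29, 147.25, 172.46, 172.46, 172.46].

### API

Orientations are given as a 3x3 rotation matrix whose columns are the frame's x, y, z axes.
In Python, from bench import ctrl gives the robot as it stands. The module is installed in compiled form; this text tells all that it offers. Calls block until the motion is done:
- ctrl.goto(position, orientation): joint-space move of the TCP to a pose.
- ctrl.move_l(position, vel=0.15, ori=None, contact_N=None): straight line of the TCP; ori=None keeps the orientation; vel is the mean speed in m/s. With contact_N (N) it stops when the force on the tool has changed by that much, and returns True; else False.
- ctrl.movej(angles): joint-space move.
- ctrl.command_gripper(opening): opening from 0.0 (shut) to 1.0 (fully open); the grip force is fixed at half the most; returns when the fingers have stopped.
- ctrl.sleep(seconds).
- ctrl.ik(position, orientation): joint angles nearest the present ones, or None.
- ctrl.read_camera(name): name is "scene" or "top" or "wrist"; returns the picture (420x560x3 uint8, blue, green, red); there is no depth.
- ctrl.camera_params(name): a dict with "fx", "fy", "cx", "cy" (pixels), "D" ([k1, k2, p1, p2, k3] as OpenCV has them; the pictures are not rectified), "pose" (4x4, takes a point from camera to world coordinates); the wrist camera has in their place "T_tool_cam" (4x4, takes a point from camera to tool coordinates, whose origin is the TCP and whose axes are the tool frame's). Camera axes: x right, y up, looking along -z (the intrinsics and any distortion apply to the point x, -y, -z); pixel columns grow to the right and rows downward; lengths in m; the calibration is good to about 2 mm. A picture is of the moment at which its call begins: read the wrist's pose just before it. camera_params takes no time and is no camera call.
A pose or a line that the arm cannot do raises ctrl.MotionError and nothing moves.
- ctrl.sign_off(): hands the job in, once; it reports no verdict.
Readings, each from a call of its own:
- ctrl.current_t(): time.
- ctrl.current_q(): joint angles.
- ctrl.current_dq(): joint speeds.
- ctrl.current_effort(): joint torques, N m.
- ctrl.current_tool_pos(): TCP position.
- ctrl.current_eef_rot(): TCP orientation.
- ctrl.current_contact_force(): force on the tool from outside, world axes, zero at the start.
- ctrl.current_wrist_torque(): the same for the moment, N m.
- ctrl.current_grip_width(): opening from 0.0 (shut) to 1.0 (fully open).
Only numpy, scipy, OpenCV 4.12 (cv2) and the standard library are available. Lean on these libraries where they do the work, as an engineer would, in place of code of your own. Each camera call takes 0.05 s, during which the arm holds its last target.

## Working session

There is one attempt and no reset: what is moved stays moved. The work goes in short steps, each a Python script; the robot and the scene stay as the last script left them, time stands still between calls to the robot, and variables do not carry over. Pictures are saved under pics/ and viewed, and the job is handed in when it is done.

```bash
ls; mkdir -p pics
python3 - <<'E'
from bench import ctrl
import cv2
for n in ["scene","top","wrist"]:
    im=ctrl.read_camera(n); cv2.imwrite(f"pics/a_{n}.png",im); p=ctrl.camera_params(n); print(n,p)
print(ctrl.current_t(),ctrl.current_eef_rot())
E
```

```text
pics
scene {'fx': 484.675548438248, 'fy': 484.675548438248, 'cx': 271.87237427602474, 'cy': 209.85855501216116, 'D': array([-0.04487395,  0.        ,  0.        ,  0.        ,  0.        ]), 'pose': array([[ 0.61215538, -0.59151615,  0.52476131,  1.21738302],
       [ 0.79067133,  0.46647362, -0.39653652, -0.51653626],
       [-0.01022955,  0.65765569,  0.7532492 ,  1.08376286],
       [ 0.        ,  0.        ,  0.        ,  1.        ]])}
top {'fx': 390.54800320943724, 'fy': 390.54800320943724, 'cx': 283.1362065954913, 'cy': 212.10037543385693, 'D': array([-0.09001284,  0.        ,  0.        ,  0.        ,  0.        ]), 'pose': array([[ 0.02009004,  0.99793098, -0.06107489,  0.44468777],
       [-0.99978682,  0.0203434 ,  0.00352923,  0.00604262],
       [ 0.0047644 ,  0.06099096,  0.99812695,  1.32936567],
       [ 0.        ,  0.        ,  0.        ,  1.        ]])}
wrist {'fx': 366.77012862884976, 'fy': 366.77012862884976, 'cx': 277.58018065790645, 'cy': 210.36999941538915, 'D': array([-0.01185391,  0.        ,  0.        ,  0.        ,  0.        ]), 'T_tool_cam': array([[ 9.99999718e-01,  4.72848659e-04, -5.83339864e-04,
        -3.07198276e-04],
       [-6.87199804e-04,  2.63116910e-01, -9.64763712e-01,
        -1.69183055e-01],
       [-3.02700645e-04,  9.64763841e-01,  2.63117161e-01,
         7.44853782e-02],
       [ 0.00000000e+00,  0.00000000e+00,  0.00000000e+00,
         1.00000000e+00]])}
0.15 [[ 3.16249627e-01 -2.08782388e-04  9.48675988e-01]
 [-9.48675553e-01  9.13161146e-04  3.16249683e-01]
 [-9.32321417e-04 -9.99999561e-01  9.07201242e-05]]
```

View images.

View pics/a_scene.png

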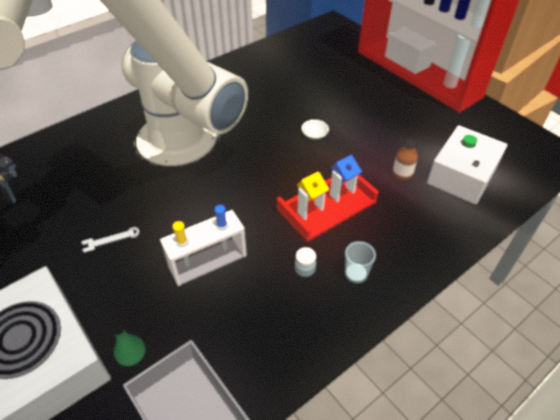

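View pics/a_top.png

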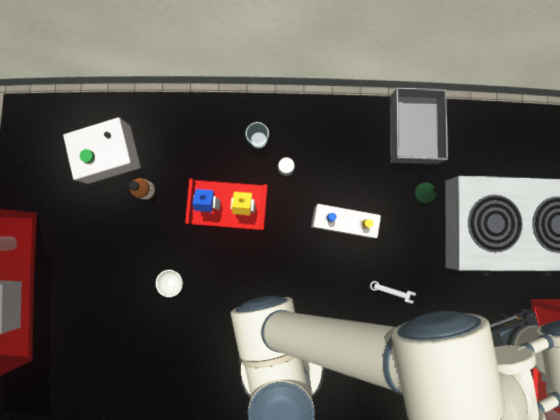

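View pics/a_wrist.png

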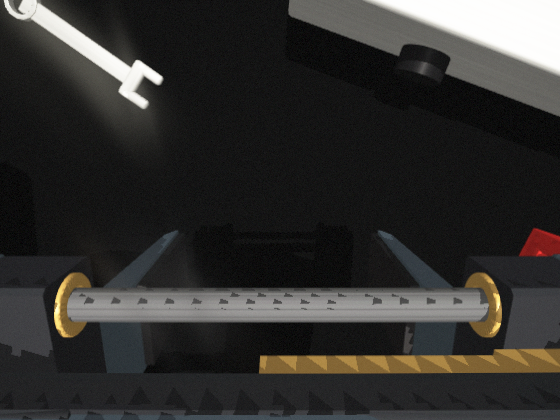

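```bash
cat > h.py <<'E'
import numpy as np, cv2
from bench import ctrl
def ray(n,uv,pose=None,p=None):
    p=p or ctrl.camera_params(n)
    K=np.array([[p["fx"],0,p["cx"]],[0,p["fy"],p["cy"]],[0,0,1]])
    q=cv2.undistortPoints(np.array([[uv]],float),K,p["D"])[0,0]
    T=p["pose"] if pose is None else pose
    d=T[:3,:3]@np.array([q[0],-q[1],-1]); return T[:3,3],d/np.linalg.norm(d)
def proj(n,P,pose=None):
    p=ctrl.camera_params(n); T=p["pose"] if pose is None else pose
    c=T[:3,:3].T@(np.asarray(P)-T[:3,3])
    K=np.array([[p["fx"],0,p["cx"]],[0,p["fy"],p["cy"]],[0,0,1]])
    return cv2.projectPoints(np.array([[c[0],-c[1],-c[2]]]),np.zeros(3),np.zeros(3),K,p["D"])[0][0,0]
def onz(r,z): return r[0]+r[1]*(z-r[0][2])/r[1][2]
def tri(rs):
    A=np.zeros((3,3));b=np.zeros(3)
    for o,d in rs:
        M=np.eye(3)-np.outer(d,d);A+=M;b+=M@o
    X=np.linalg.solve(A,b); return X,[np.linalg.norm((np.eye(3)-np.outer(d,d))@(X-o)) for o,d in rs]
def wpose():
    T=np.eye(4);T[:3,:3]=ctrl.current_eef_rot();T[:3,3]=ctrl.current_tool_pos()
    return T@ctrl.camera_params("wrist")["T_tool_cam"]
def cmask(im,c):
    h=cv2.cvtColor(im,cv2.COLOR_BGR2HSV)
    lo,hi={'b':((100,120,60),(130,255,255)),'y':((18,130,90),(38,255,255)),'r':((0,150,60),(8,255,255)),'w':((0,0,150),(180,50,255))}[c]
    return cv2.inRange(h,lo,hi)
def blobs(m,mn=20):
    n,l,s,c=cv2.connectedComponentsWithStats(m)
    return [(s[i][:5].tolist(),c[i].round(1).tolist(),(l==i)) for i in range(1,n) if s[i][4]>=mn]
E
python3 - <<'E'
from h import *
for n in ["scene","top"]:
    im=cv2.imread(f"pics/a_{n}.png")
    for c in "byrw":
        for s,ce,_ in blobs(cmask(im,c),25):
            if s[4]<9000: print(n,c,s,ce)
im=cv2.imread("pics/a_top.png")
a=im[170:250,180:390]; cv2.imwrite("pics/b_top.png",cv2.resize(a,None,fx=3.8,fy=3.8,interpolation=cv2.INTER_CUBIC))
im=cv2.imread("pics/a_scene.png")
a=im[140:290,150:390]; cv2.imwrite("pics/b_scene.png",cv2.resize(a,None,fx=3.3,fy=3.3,interpolation=cv2.INTER_CUBIC))
E
```

```text
scene b [283, 0, 81, 27, 1387] [322.9, 9.5]
scene b [440, 0, 11, 11, 92] [444.8, 4.8]
scene b [456, 0, 14, 19, 163] [461.9, 8.6]
scene b [333, 155, 29, 25, 428] [347.6, 167.1]
scene b [214, 204, 12, 22, 185] [220.0, 213.5]
scene y [297, 171, 32, 30, 543] [313.4, 184.5]
scene y [172, 220, 14, 24, 233] [179.0, 230.4]
scene r [358, 0, 162, 113, 5763] [442.7, 54.2]
scene r [545, 57, 15, 41, 337] [554.3, 80.7]
scene r [276, 175, 103, 67, 2829] [327.8, 209.7]
scene r [326, 177, 5, 10, 33] [328.2, 180.7]
scene w [388, 0, 102, 79, 4679] [436.8, 33.0]
scene w [543, 111, 17, 26, 283] [552.9, 123.2]
scene w [301, 119, 28, 20, 410] [314.7, 128.3]
scene w [429, 125, 78, 78, 3507] [466.3, 163.9]
scene w [395, 162, 20, 14, 172] [404.0, 169.4]
scene w [331, 170, 11, 30, 215] [335.7, 184.5]
scene w [347, 177, 10, 14, 86] [351.5, 183.5]
scene w [299, 188, 8, 30, 186] [302.4, 202.4]
scene w [316, 195, 8, 14, 69] [319.6, 201.0]
scene w [160, 210, 86, 75, 2721] [204.6, 244.5]
scene w [82, 228, 57, 24, 382] [108.9, 238.8]
scene w [346, 242, 29, 39, 513] [355.5, 264.4]
scene w [296, 247, 20, 25, 389] [305.
[... 1444 characters left out ...]
p w [472, 92, 24, 6, 111] [483.6, 94.9]
top w [498, 94, 23, 6, 92] [509.0, 96.2]
top w [523, 95, 23, 6, 105] [534.2, 97.9]
top w [549, 98, 11, 4, 27] [553.3, 99.3]
top w [63, 118, 68, 62, 2614] [96.9, 148.0]
top w [247, 132, 21, 16, 194] [258.0, 139.4]
top w [278, 157, 16, 16, 201] [285.8, 164.8]
top w [458, 176, 102, 95, 5702] [506.3, 223.5]
top w [213, 196, 3, 12, 30] [213.8, 201.1]
top w [251, 199, 3, 12, 32] [251.9, 204.5]
top w [313, 204, 68, 34, 1382] [346.0, 220.4]
top w [156, 270, 27, 27, 571] [168.6, 283.0]
top w [370, 281, 45, 22, 262] [393.0, 291.3]
top w [551, 337, 9, 57, 344] [556.1, 360.4]
top w [389, 355, 11, 32, 181] [393.0, 371.2]
top w [541, 396, 18, 17, 181] [549.5, 403.4]
```

View pics/b_top.png

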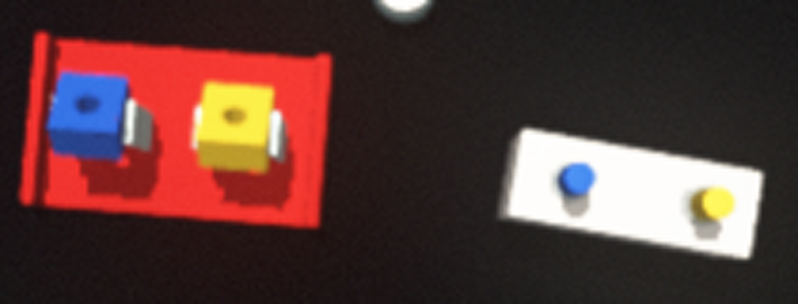

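View pics/b_scene.png

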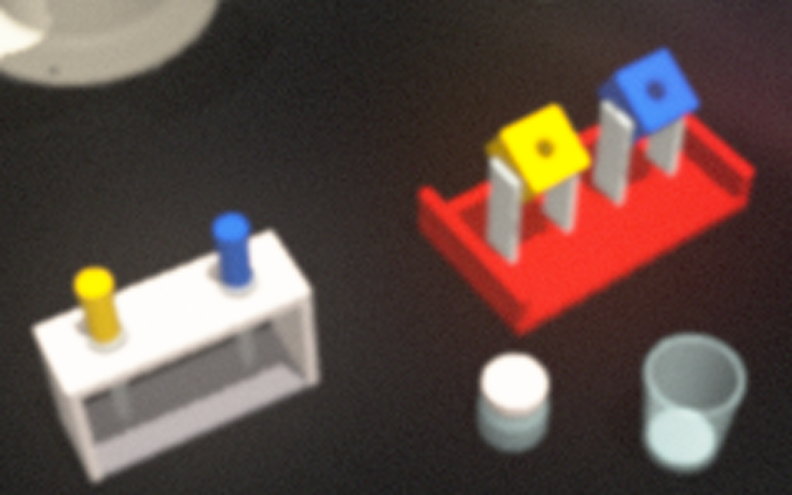

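The top view shows the blue hole near (203,197) and the yellow one near (241,200). The handle tops are near (332,216) and (368,223). In the scene view the blue mouth is at about (348,167) and the yellow at about (315,184.5). Both agree that the rack's blue probe is on the +y side.

Run:
```python
from h import *
np.set_printoptions(precision=4,suppress=True)
for k,t,s,z in [("bm",(202.8,196.7),(348.1,166.9),.135),("ym",(241.2,199.9),(314.8,184.5),.135)]:
    a=ray("top",t);b=ray("scene",s);print(k,onz(a,z),onz(b,z),tri([a,b]))
imt=cv2.imread("pics/a_top.png");ims=cv2.imread("pics/a_scene.png")
# probe top: top view crop blobs (577,178),(713,203)
for k,t,s in [("bp",(180+577/3.8-.4,170+178/3.8-.4),(150+232/3.3-.4,140+226/3.3-.4)),("yp",(180+713/3.8-.4,170+203/3.8-.4),(150+95/3.3-.4,140+281/3.3-.4))]:
    a=ray("top",t);b=ray("scene",s);print(k,onz(a,.186),onz(b,.186),tri([a,b]))
r=max(blobs(cmask(imt,'w')),key=lambda q:0 if not(300<q[1][0]<390 and 200<q[1][1]<240) else q[0][4])
# stand red corners from the top crop
for c in [(48,38),(330,55),(320,227),(22,205)]:
    print("stand",onz(ray("top",(180+c[0]/3.8-.4,170+c[1]/3.8-.4)),.05))
for c in [(523,128),(763,172),(750,258),(512,217)]:
    print("rack",onz(ray("top",(180+c[0]/3.8-.4,170+c[1]/3.8-.4)),.12))
for k,uv,z in [("jar",(285.8,164.8),.06),("beaker",(257.5,133),.09),("amber",(137,186),.13),("wrench",(393,291),0),("flask",(426,190),.1),("dish",(168.6,283),.03)]:
    print(k,onz(ray("top",uv),z))
```

```text
bm [0.5602 0.2502 0.135 ] [0.5624 0.2497 0.135 ] (array([0.5607, 0.251 , 0.1329]), [np.float64(0.00042450371251350405), np.float64(0.000424503712513404)])
ym [0.5527 0.1314 0.135 ] [0.5563 0.1307 0.135 ] (array([0.5535, 0.1324, 0.1315]), [np.float64(0.0008141164818924118), np.float64(0.0008141164818924595)])
bp [ 0.5048 -0.1401  0.186 ] [ 0.5078 -0.1412  0.186 ] (array([ 0.5051, -0.1402,  0.1829]), [np.float64(0.0003418511133120849), np.float64(0.0003418511133120989)])
yp [ 0.4875 -0.2461  0.186 ] [ 0.4903 -0.2496  0.186 ] (array([ 0.4873, -0.2477,  0.1817]), [np.float64(0.0007223808065052694), np.float64(0.0007223808065051341)])
stand [0.6247 0.3048 0.05  ]
stand [0.6144 0.0584 0.05  ]
stand [0.4652 0.0636 0.05  ]
stand [0.4787 0.3224 0.05  ]
rack [ 0.5483 -0.1037  0.12  ]
rack [ 0.5162 -0.302   0.12  ]
rack [ 0.4455 -0.2917  0.12  ]
rack [ 0.4753 -0.0958  0.12  ]
jar [ 0.6782 -0.0041  0.06  ]
beaker [0.7749 0.0896 0.09  ]
amber [0.5905 0.4601 0.13  ]
wrench [ 0.2641 -0.3787  0.    ]
flask [ 0.6003 -0.4555  0.1   ]
dish [0.2801 0.3778 0.03  ]
```

```bash
cat >> h.py <<'E'
from scipy.spatial.transform import Rotation as Ro
def down(yaw): # tool pointing down, x=-Y(yaw)
    c,s=np.cos(yaw),np.sin(yaw); X=np.array([c,s,0]);Y=np.array([-s,c,0]);Z=np.array([0,0,1.])
    return np.column_stack([-Y,-Z,X])
def tilt(yaw,a=np.pi/6): # tool axis = -hole axis
    c,s=np.cos(yaw),np.sin(yaw); X=np.array([c,s,0]);Y=np.array([-s,c,0]);Z=np.array([0,0,1.])
    A=np.sin(a)*X+np.cos(a)*Z
    x=-Y;y=-A
    return np.column_stack([x,y,np.cross(x,y)])
E
python3 - <<'E'
from h import *
np.set_printoptions(precision=2,suppress=True)
yr=np.radians(-9.4);ys=np.radians(-4)
A=tilt(ys)@np.array([0,-1,0]);A=-tilt(ys)[:,1]
for nm,p,R in [("view",(.42,-.19,.33),down(yr)),("view0",(.38,-.19,.33),down(yr)),("gb",(.505,-.1405,.137),down(yr)),("gy",(.4875,-.2475,.137),down(yr)),("gbup",(.505,-.1405,.30),down(yr)),
  ("vst",(.45,.19,.33),down(ys))]+[(f"{n}{d}",np.array(m)+A*(d+.036-.019+0),tilt(ys)) for n,m in (("b",(.561,.251,.134)),("y",(.554,.132,.134))) for d in (0,.11,.15)]:
    for f in (0,1):
        R2=R@np.diag([-1,1,-1]) if f else R
        print(nm,f,ctrl.ik(p,R2))
E
```

```text
view 0 [-31.77   8.67  88.34  -0.    82.99  67.63]
view 1 [ -31.77    8.67   88.34   -0.     82.99 -112.37]
view0 0 [-34.63   5.33  92.34  -0.    82.33  64.77]
view0 1 [ -34.63    5.33   92.34   -0.     82.33 -115.23]
gb 0 [-22.08  25.68  96.57  -0.    57.75  77.32]
gb 1 [ -22.08   25.68   96.57   -0.     57.75 -102.68]
gy 0 [-33.17  27.23  93.46  -0.    59.31  66.23]
gy 1 [ -33.17   27.23   93.46   -0.     59.31 -113.77]
gbup 0 [-22.08  15.61  83.73  -0.    80.66  77.32]
gbup 1 [ -22.08   15.61   83.73   -0.     80.66 -102.68]
vst 0 [ 15.88  11.18  85.13  -0.    83.69 109.88]
vst 1 [ 15.88  11.18  85.13  -0.    83.69 -70.12]
b0 0 [ 13.35  47.05  57.24   8.85 104.4  107.36]
b0 1 [ 13.35  47.05  57.24   8.85 104.4  -72.64]
b0.11 0 [ 12.22  48.05  40.2    9.32 120.42 108.89]
b0.11 1 [ 12.22  48.05  40.2    9.32 120.42 -71.11]
b0.15 0 [ 11.84  49.4   32.27   9.84 126.97 109.76]
b0.15 1 [ 11.84  49.4   32.27   9.84 126.97 -70.24]
y0 0 [  4.59  44.19  63.71   4.38 101.78  98.35]
y0 1 [  4.59  44.19  63.71   4.38 101.78 -81.65]
y0.11 0 [  4.    44.66  47.41   4.51 117.61  99.04]
y0.11 1 [  4.    44.66  47.41   4.51 117.61 -80.96]
y0.15 0 [  3.81  45.68  40.13   4.69 123.87  99.39]
y0.15 1 [  3.81  45.68  40.13   4.69 123.87 -80.61]
```

```bash
python3 - <<'E'
from h import *
import pickle
yr=np.radians(-9.4);ys=np.radians(-4)
d={}
def shot(k):
    T=wpose(); im=ctrl.read_camera("wrist"); d[k]=T; cv2.imwrite(f"pics/c_{k}.png",im)
ctrl.goto((.42,-.19,.33),down(yr)); shot("r1")
ctrl.goto((.45,.19,.33),down(ys)); shot("s1")
ctrl.goto((.45,.15,.40),down(ys)); shot("s2")
pickle.dump(d,open("d.pkl","wb")); print(ctrl.current_t())
E
python3 - <<'E'
import cv2,numpy as np
a=[cv2.imread(f"pics/c_{k}.png") for k in("r1","s1")]
for k,i in zip(("r1","s1"),a): pass
E
```

```text
3.8667
```

View pics/c_r1.png

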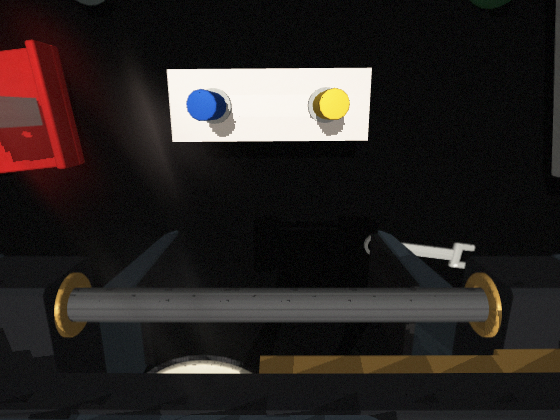

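View pics/c_s1.png

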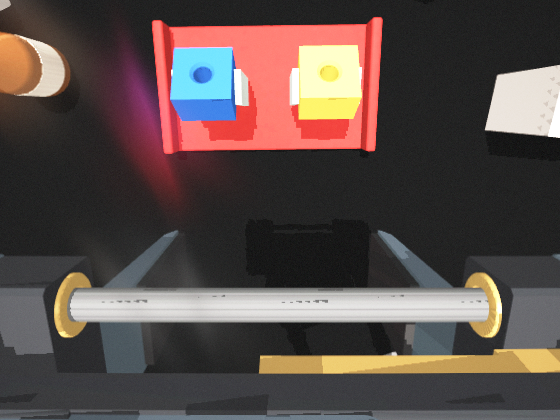

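View pics/c_s2.png

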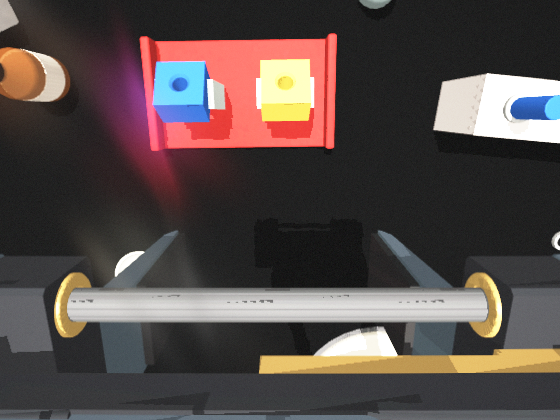

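Run:
```python
import cv2,numpy as np
a=cv2.imread("pics/c_r1.png")[75:145,170:370]
b=cv2.imread("pics/c_s1.png")[30:130,160:370]
cv2.imwrite("pics/d_r1.png",cv2.resize(a,None,fx=4,fy=4,interpolation=cv2.INTER_CUBIC))
cv2.imwrite("pics/d_s1.png",cv2.resize(b,None,fx=3.8,fy=3.8,interpolation=cv2.INTER_CUBIC))
im=cv2.imread("pics/c_s1.png")
print("col 180:",[im[r,180].tolist() for r in range(44,124,6)]); print("ycol 308",[im[r,308].tolist() for r in range(40,124,6)])
im=cv2.imread("pics/c_r1.png")
print([im[105,c].tolist() for c in range(184,236,4)]);print([im[104,c].tolist() for c in range(306,356,4)])
```

```text
col 180: [[119, 130, 255], [255, 228, 114], [255, 229, 116], [255, 229, 118], [255, 229, 117], [255, 230, 120], [255, 229, 116], [255, 228, 114], [255, 231, 122], [255, 231, 123], [234, 132, 76], [234, 133, 83], [235, 134, 90], [126, 121, 255]]
ycol 308 [[121, 130, 255], [188, 255, 255], [204, 255, 255], [203, 255, 255], [204, 255, 255], [203, 255, 255], [204, 255, 255], [205, 255, 255], [205, 255, 255], [205, 255, 255], [107, 245, 254], [106, 245, 254], [110, 246, 254], [106, 244, 254]]
[[239, 245, 249], [211, 108, 55], [210, 108, 51], [214, 113, 55], [215, 112, 57], [216, 114, 56], [213, 112, 54], [215, 115, 58], [113, 51, 20], [71, 33, 16], [70, 33, 16], [202, 208, 209], [236, 242, 247]]
[[240, 245, 249], [201, 209, 212], [29, 90, 113], [29, 81, 100], [97, 235, 251], [95, 234, 251], [92, 233, 250], [89, 230, 249], [87, 229, 249], [88, 229, 248], [86, 228, 247], [237, 243, 247], [237, 243, 248]]
```

View pics/d_r1.png

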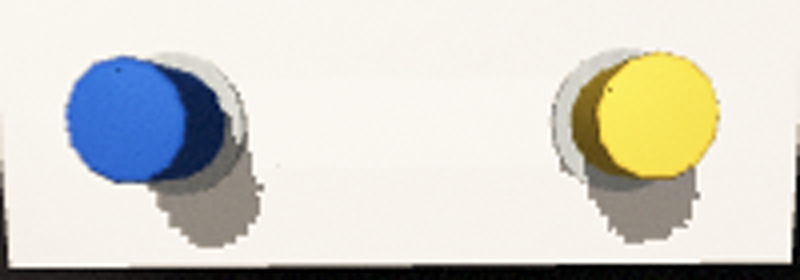

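View pics/d_s1.png

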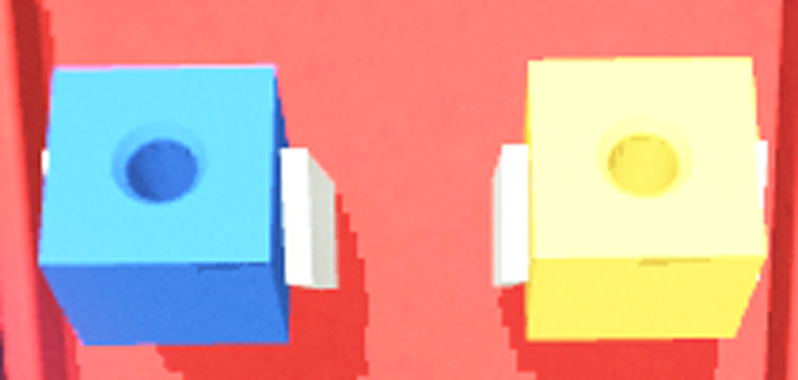

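```bash
cat > m.py <<'E'
from h import *
import pickle
np.set_printoptions(precision=4,suppress=True)
d=pickle.load(open("d.pkl","rb"))
def big(m):
    m=cv2.morphologyEx(m.astype(np.uint8)*255,cv2.MORPH_OPEN,np.ones((3,3)))
    c=max(cv2.findContours(m,cv2.RETR_EXTERNAL,cv2.CHAIN_APPROX_NONE)[0],key=cv2.contourArea);return c
def quad(c):
    h=cv2.convexHull(c)
    q=cv2.approxPolyN(h,4,ensure_convex=True).reshape(-1,2).astype(float)
    return q
def diag(q):
    l=lambda a,b:np.cross([*a,1],[*b,1])
    x=np.cross(l(q[0],q[2]),l(q[1],q[3]));return x[:2]/x[2]
R={}
im=cv2.imread("pics/c_r1.png").astype(int);B,G,Rr=im[...,0],im[...,1],im[...,2]
m={'b':(B>160)&(Rr<110)&(G>90)&(G<140),'y':(G>190)&(B<130)&(Rr>200)}
pr={}
for k in 'by':
    mm=m[k].copy();mm[150:]=False
    c=big(mm);e=cv2.fitEllipse(c);
    P=onz(ray("wrist",e[0],d["r1"]),.186);pr[k]=P;print("probe",k,e,P,"diam",np.mean(e[1])/366.77*abs(d["r1"][2,3]-.186))
print("probe dist",np.linalg.norm(pr['b']-pr['y']))
im0=cv2.imread("pics/c_r1.png");hs=(im0.min(2)>120);hs[200:]=False;hs[:,:120]=False;hs[:,450:]=False
q=quad(big(hs));C=[onz(ray("wrist",p,d["r1"]),.12) for p in q];print("rack corners",q.tolist(),np.array(C)[:,:2].tolist(),[np.linalg.norm(C[i]-C[i-1]).round(4) for i in range(4)])
c=sum(C)/4;print("rack centre",c,"vs probes mid",(pr['b']+pr['y'])/2)
rays={'b':[],'y':[]}; Q={}
for k in ("s1","s2"):
    im=cv2.imread(f"pics/c_{k}.png").astype(int);B,G,Rr=im[...,0],im[...,1],im[...,2]
    m={'b':(B>235)&(G>170)&(Rr<175),'y':(B>150)&(B<235)&(G>248)&(Rr>248)}
    for g in 'by':
        mm=m[g].copy();mm[140:]=False;mm[:,:100]=False;mm[:,400:]=False
        q=quad(big(mm));ct=diag(q);Q[k,g]=q;r=ray("wrist",ct,d[k]);rays[g].append(r)
        print(k,g,q.tolist(),ct,onz(r,.135))
for g in 'by': print(g,tri(rays[g]), tri(rays[g]+[ray("top",dict(b=(202.8,196.7),y=(241.2,199.9))[g]),ray("scene",dict(b=(348.1,166.9),y=(314.8,184.5))[g])]))
E
python3 m.py
```

```text
probe b ((200.90577697753906, 104.5564193725586), (27.814346313476562, 29.586748123168945), 155.75804138183594) [ 0.5083 -0.1412  0.186 ] diam 0.024489925034692314
probe y ((334.1912841796875, 103.28575897216797), (28.254215240478516, 30.30191421508789), 20.17792320251465) [ 0.4913 -0.2493  0.186 ] diam 0.024982715656603503
probe dist 0.10938955572465438
rack corners [[371.0, 68.0], [367.0, 140.0], [172.0, 141.0], [166.0, 68.0]] [[0.5178055276501387, -0.29857868472272653], [0.44972272006347214, -0.2876936714321163], [0.4813380912278278, -0.09145326378445014], [0.5504491684459882, -0.10225314463902214]] [np.float64(0.199), np.float64(0.0689), np.float64(0.1988), np.float64(0.0699)]
rack centre [ 0.4998 -0.195   0.12  ] vs probes mid [ 0.4998 -0.1952  0.186 ]
s1 b [[231.0, 48.0], [231.0, 98.0], [170.0, 100.0], [174.0, 48.0]] [202.0925  72.6425] [0.5637 0.252  0.135 ]
s1 y [[361.0, 97.0], [300.0, 97.0], [299.0, 46.0], [357.0, 45.0]] [328.923   70.6141] [0.5571 0.1336 0.135 ]
s2 b [[204.0, 62.0], [202.0, 104.0], [152.0, 104.0], [156.0, 62.0]] [178.5306  82.5714] [0.5638 0.2528 0.135 ]
s2 y [[311.0, 102.0], [261.0, 103.0], [261.0, 60.0], [309.0, 59.0]] [285.4782  80.5617] [0.5571 0.1326 0.135 ]
b (array([0.5626, 0.2499, 0.1462]), [np.float64(0.00011436303884058041), np.float64(0.0001143630388406049)]) (array([0.5624, 0.2514, 0.1344]), [np.float64(0.0015207091416834545), np.float64(0.001995672343979183), np.float64(0.0023229502333557074), np.float64(0.001239738286718903)])
y (array([0.5578, 0.1323, 0.1261]), [np.float64(6.613881255407829e-05), np.float64(6.613881255427909e-05)]) (array([0.5556, 0.1324, 0.1329]), [np.float64(0.0019097031015792285), np.float64(0.0016345132900202376), np.float64(0.00281389327979025), np.float64(0.0007065091302418798)])
```

Measurements check out: the rack comes to 199 x 69.5 mm, the probe spacing to 109.4 mm, and the mouth spacing to 119 mm. The midpoint of the probes is 0.2 mm from the rack centre. I'll grasp the blue probe now and bring it above the blue mouth.

```bash
cat >> h.py <<'E'
yr=np.radians(-9.4);ys=np.radians(-3.2)
PR={'b':np.array([.5083,-.1412]),'y':np.array([.4913,-.2493])}
MO={'b':np.array([.5637,.2520,.135]),'y':np.array([.5571,.1330,.135])}
Rt=tilt(ys);AX=-Rt[:,1];G=.017
def pick(k):
    p=PR[k]
    ctrl.command_gripper(.75)
    ctrl.goto((*p,.25),down(yr))
    print("down contact",ctrl.move_l((*p,.12+G),.12,contact_N=8))
    ctrl.command_gripper(0.); print("width",ctrl.current_grip_width()*91,"f",ctrl.current_contact_force())
    ctrl.move_l((*p,.30),.12); print("width",ctrl.current_grip_width()*91,ctrl.current_tool_pos(),ctrl.current_t())
def shot(n,k):
    T=wpose(); im=ctrl.read_camera(n); cv2.imwrite(f"pics/{k}_{n}.png",im); return T,im
E
python3 - <<'E'
from h import *
np.set_printoptions(precision=4,suppress=True)
for d in (.14,.20,.24):print(ctrl.ik(MO['b']+AX*(G+d),Rt))
pick('b')
ctrl.goto(MO['b']+AX*(G+.17),Rt)
print(ctrl.current_tool_pos(),ctrl.current_t(),ctrl.current_grip_width()*91)
for n in("wrist","top","scene"):shot(n,"e")
E
```

```text
[ 12.1941  49.4721  33.2179   9.4474 126.0389 109.003 ]
[ 11.6748  52.9692  18.2232  10.9407 137.4461 111.0583]
None
down contact False
width 25.725789702471992 f [0.0683 0.3317 1.6797]
width 25.285233970953126 [ 0.508  -0.1411  0.2993] 8.9917
[0.6574 0.2456 0.2974] 10.5333 25.77663143817637
```

View pics/e_wrist.png

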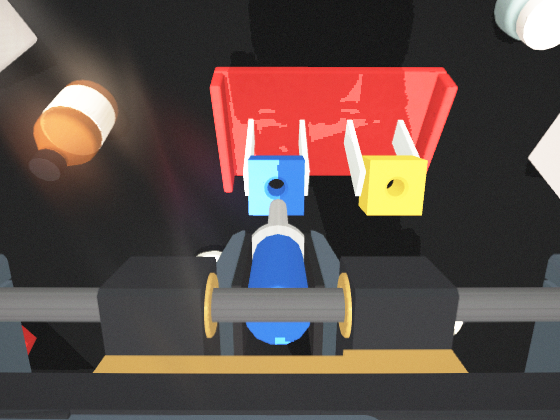

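View pics/e_scene.png

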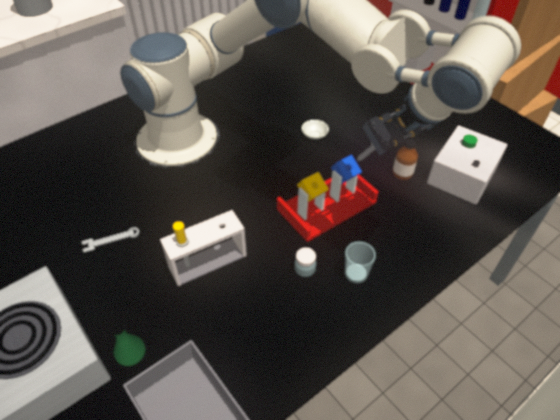

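Run:
```python
from h import *
np.set_printoptions(precision=2,suppress=True)
T=ctrl.camera_params("wrist")["T_tool_cam"]
im=cv2.imread("pics/e_wrist.png");c=im[140:260,220:330];cv2.imwrite("pics/f.png",cv2.resize(c,None,fx=5,fy=5,interpolation=cv2.INTER_CUBIC))
for n,p in [("mouth",(0,.187,0)),("tip",(0,.127,0)),("collar",(0,.017,0))]:print(n,proj("wrist",p,T))
```

```text
mouth [277.89 188.94]
tip [277.98 203.8 ]
collar [278.29 253.4 ]
```

View pics/f.png

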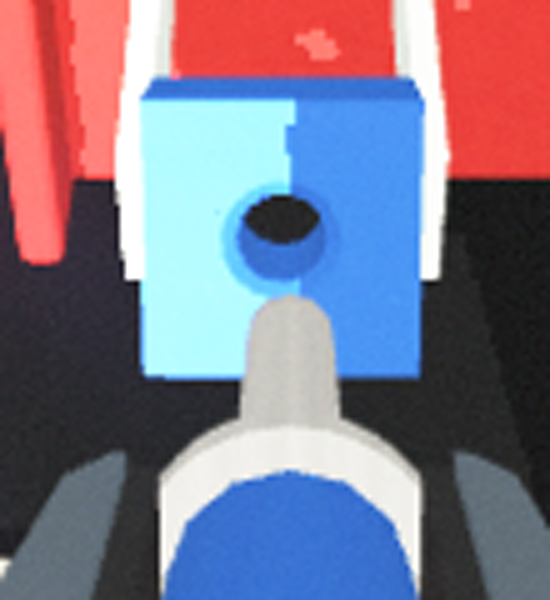

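Run:
```python
from h import *
np.set_printoptions(precision=4,suppress=True)
M=MO['b']+Rt@np.array([-.0019,0,.001]);print(M)
ctrl.move_l(M+AX*(G+.122),.1)
shot("wrist","g");print(ctrl.current_tool_pos()-(M+AX*(G+.122)),ctrl.current_t())
T=ctrl.camera_params("wrist")["T_tool_cam"]
for n,p in [("mouth",(0,.139,0)),("tip",(0,.127,0))]:print(n,proj("wrist",p,T))
im=cv2.imread("pics/g_wrist.png");c=im[140:260,220:330];cv2.imwrite("pics/g2.png",cv2.resize(c,None,fx=5,fy=5,interpolation=cv2.INTER_CUBIC))
```

```text
[0.5647 0.2538 0.1345]
[ 0.0005 -0.0002  0.0008] 11.3667
mouth [277.9578 200.3916]
tip [277.9789 203.7966]
```

View pics/g2.png

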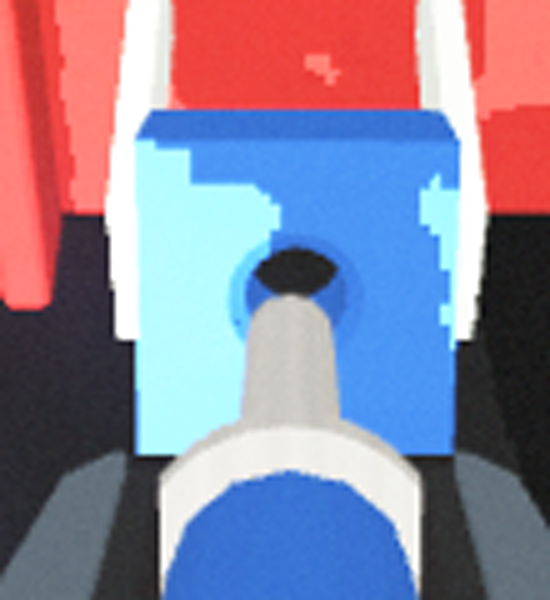

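```bash
cat >> h.py <<'E'
def insert(M):
    p=lambda d:M+AX*(G+d)
    ctrl.move_l(p(.118),.05)
    for d in (.095,.07,.04,.012):
        c=ctrl.move_l(p(d),.06,contact_N=8)
        print(d,c,"f",ctrl.current_contact_force(),"rem",(ctrl.current_tool_pos()-M)@AX-G,"w",ctrl.current_grip_width()*91)
        if c:return False
    return True
E
python3 - <<'E'
from h import *
np.set_printoptions(precision=4,suppress=True)
M=MO['b']+Rt@np.array([-.001,0,.0012])
print(insert(M),ctrl.current_t())
shot("wrist","h")
im=cv2.imread("pics/h_wrist.png");c=im[140:260,220:330];cv2.imwrite("pics/h2.png",cv2.resize(c,None,fx=5,fy=5,interpolation=cv2.INTER_CUBIC))
E
```

```text
0.095 False f [-0.261  -0.61   -0.6481] rem 0.09523906096719346 w 25.283196455410668
0.07 False f [ 1.3331 -0.7338 -0.7381] rem 0.07021822576670325 w 25.63713662554025
0.04 False f [-0.712   0.6201 -1.9367] rem 0.04016632173303356 w 25.61416332139667
0.012 False f [-0.1069  0.6057 -1.2773] rem 0.012025163963433488 w 25.569491601371112
True 13.9833
```

View pics/h2.png

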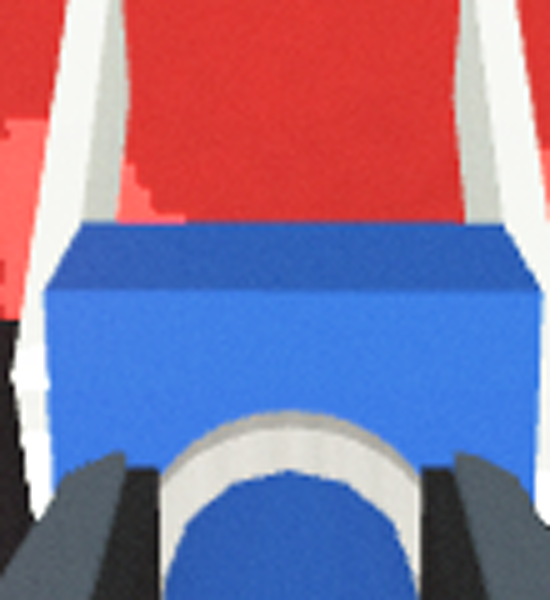

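```bash
cat >> h.py <<'E'
def seat(M):
    p=lambda d:M+AX*(G+d)
    c=ctrl.move_l(p(-.006),.02,contact_N=6)
    print("seat",c,"rem",(ctrl.current_tool_pos()-M)@AX-G,ctrl.current_contact_force(),ctrl.current_grip_width()*91)
    return c
E
python3 - <<'E'
from h import *
np.set_printoptions(precision=4,suppress=True)
M=MO['b']+Rt@np.array([-.001,0,.0012])
seat(M); ctrl.sleep(.1);print(ctrl.current_contact_force(),ctrl.current_t())
shot("wrist","i")
im=cv2.imread("pics/i_wrist.png");c=im[140:260,220:330];cv2.imwrite("pics/i2.png",cv2.resize(c,None,fx=5,fy=5,interpolation=cv2.INTER_CUBIC))
E
```

```text
seat True rem -4.86477609699075e-05 [ 3.142  -1.0309  5.3354] 25.611991373448824
[2.4158 0.063  6.4558] 14.7583
```

View pics/i2.png

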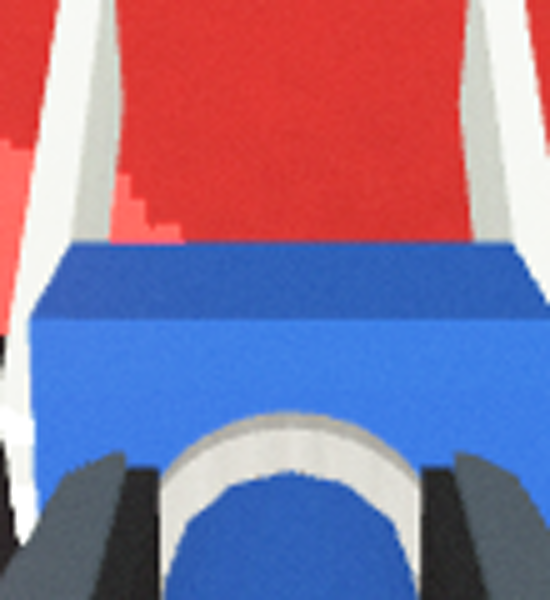

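Run:
```python
from h import *
np.set_printoptions(precision=4,suppress=True)
M=MO['b']+Rt@np.array([-.001,0,.0012])
ctrl.command_gripper(.7); ctrl.sleep(.2)
ctrl.move_l(M+AX*(G+.15),.12); shot("wrist","j")
pick('y')
M=MO['y']+Rt@np.array([-.001,0,.0012])
ctrl.goto(M+AX*(G+.15),Rt); ctrl.move_l(M+AX*(G+.122),.08)
shot("wrist","k");shot("scene","k");print(ctrl.current_t(),ctrl.current_grip_width()*91)
im=cv2.imread("pics/k_wrist.png");c=im[140:260,220:330];cv2.imwrite("pics/k2.png",cv2.resize(c,None,fx=5,fy=5,interpolation=cv2.INTER_CUBIC))
```

```text
down contact False
width 25.16153458059143 f [ 0.043  -0.2985  0.9675]
width 25.27037544614611 [ 0.491  -0.2491  0.2993] 22.7333
24.85 25.37581995472791
```

View pics/j_wrist.png

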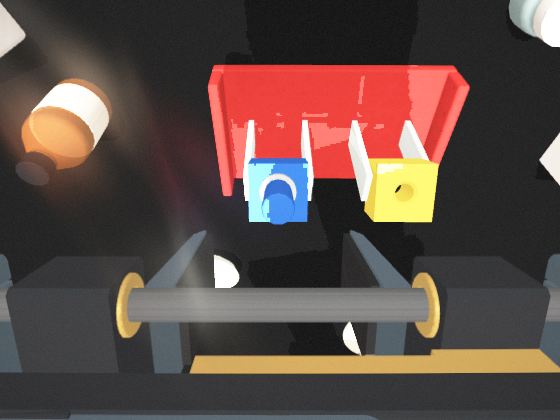

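View pics/k2.png

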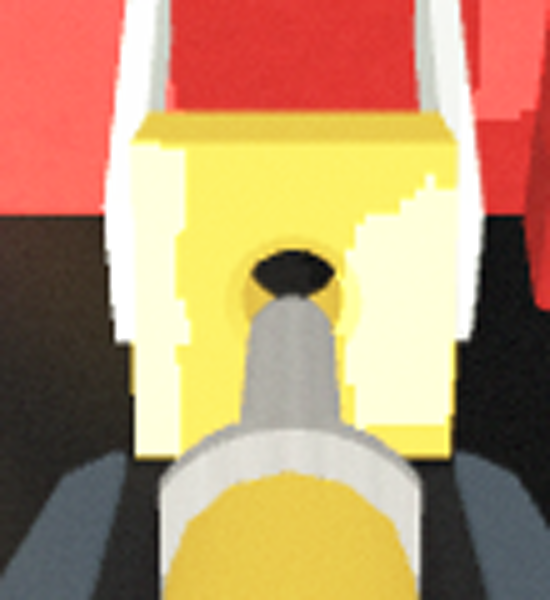

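View pics/k_wrist.png

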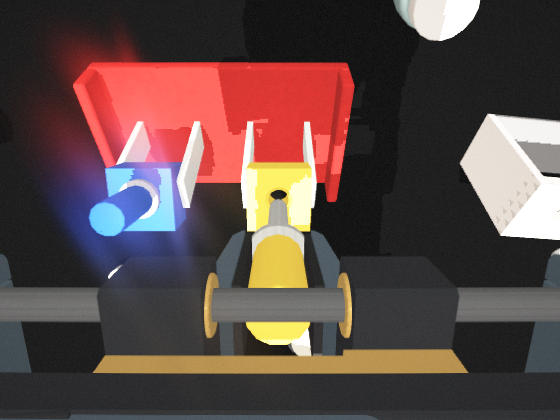

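Run:
```python
from h import *
np.set_printoptions(precision=4,suppress=True)
M=MO['y']+Rt@np.array([-.0003,0,.0012])
if insert(M): seat(M)
ctrl.sleep(.1);print(ctrl.current_contact_force(),ctrl.current_t())
shot("wrist","l")
im=cv2.imread("pics/l_wrist.png");c=im[140:260,220:330];cv2.imwrite("pics/l2.png",cv2.resize(c,None,fx=5,fy=5,interpolation=cv2.INTER_CUBIC))
```

```text
0.095 False f [-0.6618 -0.8197 -0.3206] rem 0.09514843487388527 w 25.658985005808226
0.07 False f [ 0.3248 -0.6316 -0.4042] rem 0.0701488055690437 w 25.702322177793302
0.04 False f [ 0.3402  0.0579 -0.8382] rem 0.04012723814305422 w 25.698188620349047
0.012 False f [ 0.0099  0.4846 -1.0886] rem 0.012049779981984487 w 25.55573917350504
seat True rem -0.0003353296123672425 [ 2.5704 -0.2479  4.9231] 25.426497659139564
[ 1.6794 -1.5554  5.9413] 28.2
```

View pics/l2.png

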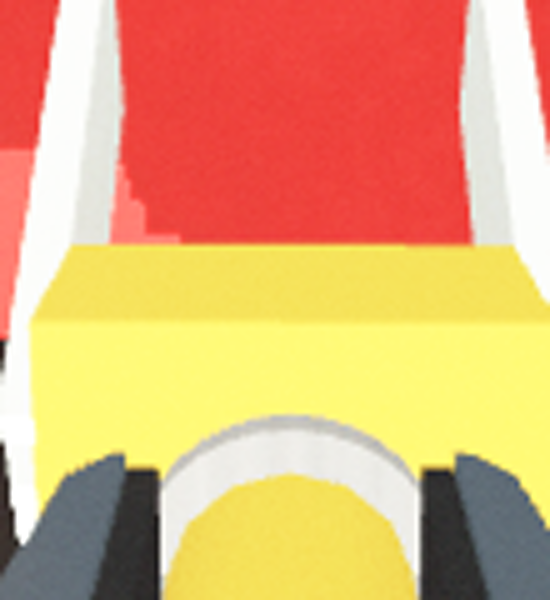

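Yellow is seated at the expected depth (within 0.4 mm). I'll release it, retreat and check both probes.

Run:
```python
from h import *
np.set_printoptions(precision=4,suppress=True)
M=MO['y']+Rt@np.array([-.0003,0,.0012])
ctrl.command_gripper(.7); ctrl.sleep(.2)
ctrl.move_l(M+AX*(G+.15),.12); ctrl.sleep(.3)
T,im=shot("wrist","n");shot("scene","n");shot("top","n");print(ctrl.current_t(),ctrl.current_contact_force())
# expected: collar top centre & handle top
for k in 'by':
    m=MO[k]+Rt@np.array([-.0007,0,.0012])
    print(k,"mouth",proj("wrist",m,T),"collar top",proj("wrist",m+AX*.006,T),"handle top",proj("wrist",m+AX*.066,T))
c=im[130:260,60:340];cv2.imwrite("pics/n2.png",cv2.resize(c,None,fx=2.8,fy=2.8,interpolation=cv2.INTER_CUBIC))
a,b=[cv2.imread(f"pics/{x}_scene.png") for x in("a","n")]
cv2.imwrite("pics/n3.png",cv2.resize(b[90:300,60:430],None,fx=2.1,fy=2.1,interpolation=cv2.INTER_CUBIC))
for n,x in (("scene","an"),("top","an")):
    a,b=[cv2.imread(f"pics/{q}_{n}.png") for q in x]
    df=cv2.absdiff(a,b).max(2)
    bx=dict(scene=dict(wrench=(78,225,60,30),jar=(290,243,30,35),beaker=(340,240,40,45),flask=(108,328,40,38),dish=(298,117,34,24)),top=dict(wrench=(368,278,50,26),jar=(276,155,20,20),flask=(414,180,24,24),beaker=(244,122,28,30),dish=(154,268,30,30),amber=(127,175,30,27)))[n]
    for k,(x0,y0,w,h) in bx.items():print(n,k,(df[y0:y0+h,x0:x0+w]>60).mean().round(3))
```

```text
31.0417 [-0.5271  0.1016 -0.6801]
b mouth [150.7007 193.3209] collar top [148.5412 194.7428] handle top [122.0776 212.1773]
y mouth [277.5021 193.1507] collar top [277.5052 194.5713] handle top [277.5428 212.0009]
scene wrench 0.0
scene jar 0.147
scene beaker 0.0
scene flask 0.0
scene dish 0.0
top wrench 0.0
top jar 0.26
top flask 0.0
top beaker 0.802
top dish 0.718
top amber 0.0
```

View pics/n2.png

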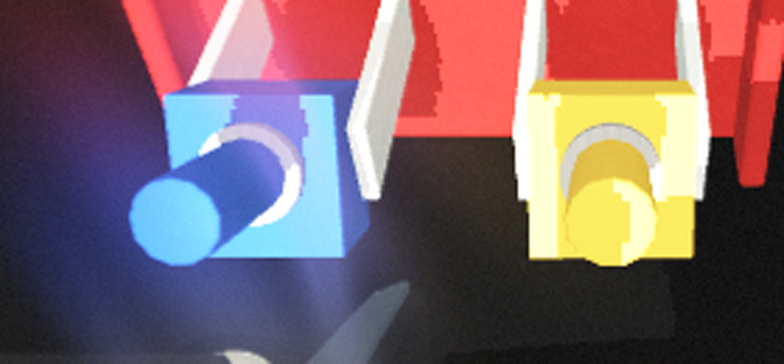

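View pics/n3.png

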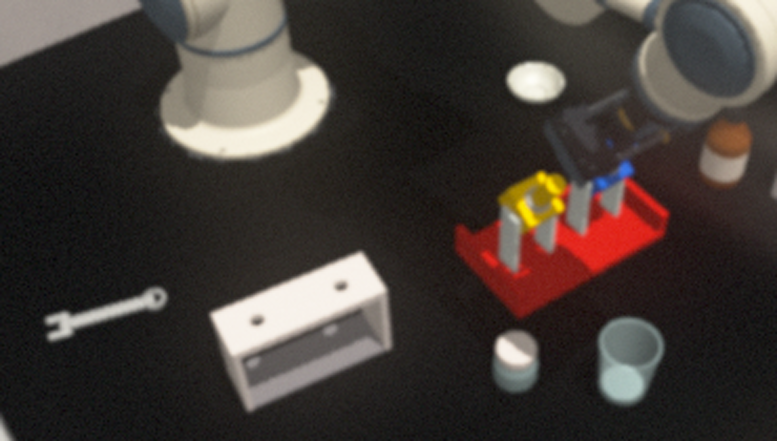

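```bash
python3 -c "
from bench import ctrl
ctrl.sign_off();print(ctrl.current_t())"
```

```text
the job is handed in; nothing more can be done
the job is handed in; nothing more can be done
```

Both probes are in the guides of their own colour with their collars on the blocks. I handed the job in at about 31 s of the 67 s allowed; no verdict is reported.

**How it was done:** I measured positions with the wrist camera and checked them against the top and scene cameras. Each probe was gripped in the rack, lined up with the hole axis and nudged about 1 mm by a close-up view. It then slid in at up to 0.06 m/s, slowing to 0.02 m/s until the collar made contact.

**Last checks:**
- **Seating:** sliding forces stayed below about 2.2 N. The collars met the block within 0.1 mm (blue) and 0.4 mm (yellow) of the expected depth.
- **After release:** both collars look flush on the blocks. The handle tops are within about 3 pixels (roughly 2 mm) of where they should be; I put that down to play in the holes and calibration.
- **Robot:** the gripper was clear of everything, with under 1 N on the tool.
- **Bystanders:** five of the six were unchanged in at least one fixed camera view. The jar did not pass that test in either view: 15% of its area changed in the scene view and 26% in the top view. I think shadow caused the first and the arm the second. By eye the jar is in its old place in the scene view, within about 3 pixels.

**Disagreements:** the wrist and top cameras differed by about 3 mm in x. The offset was the same at the rack and the stand, so it cancelled out.

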